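# Close the wiring cover of the bench power box and switch the box on

## Robot

A 6-joint arm with a two-finger parallel gripper is mounted at the origin on a cart in front of the work surface, level with it; the furniture and walls round the work are solid. World frame = base frame: x ahead of the robot, y to its left, z up, the work surface at z = 0. Lengths are in m, angles in rad, forces in N, time in s.
With the tool pointing down it reaches from about 0.35 to 0.8 m from the base axis. Payload 7.3 kg.
Tool frame: the origin (TCP) lies between the finger pads; the fingertips stand 25 mm ahead of it and the grasp point (between the pads) lies 6 mm ahead of it (r.tip_extent is the distance from the TCP to the fingertips, in m); z points along the fingers, y is the line along which they close (so a half turn about z gives the same grasp; the last joint's range is limited). The gripper opens to 85 mm and grips with 20 to 120 N. Pads are 22 mm wide; open, the fingers measure 114 mm over their backs; the gripper's body (76 mm by 85 mm) begins 54 mm behind the grasp point. The pads swing forward as they close: fully open they stand 13 mm farther back than shut.
Start: joints at [-1.322, 0.342, 1.524, -0, 1.275, -0.146], TCP at [0.202, -0.485, 0.256] pointing down, gripper open.
Joint ranges: [-2.53, 2.53], [-0.77, 2.02], [0.04, 2.7], [-1, 4.14], [0.28, 2.66], [-3.11, 3.11]. Speed limits (rad/s): [2.57, 2.57, 3.14, 3.14, 3.14, 3.14].

## Interface

Orientations are given as a unit quaternion [x, y, z, w].
In Python, from workcell import r, command_gripper, optics gives the robot as it stands. The module is installed in compiled form; this text tells all that it offers. Calls block until the motion is done:
- r.reach(position, orientation): joint-space move of the TCP to a pose.
- r.move_straight(position, orientation=None, speed=0.15, max_force=None): straight line of the TCP; orientation=None keeps the orientation; speed is the mean speed in m/s. With max_force (N) it stops when the force on the tool has changed by that much, and returns True; else False.
- r.movej(angles): joint-space move.
- command_gripper(opening, force=None): finger opening in m; force is the grip in N (None keeps the last); returns when the fingers have stopped.
- r.hold(seconds).
- r.solve_ik(position, orientation): joint angles nearest the present ones, or None.
- r.read_state(): the state.
- optics.get_image(name): name is "scene" or "top"; returns (picture, depth): 420x560x3 uint8, red, green, blue; 420x560 float32, m along the optical axis (not along the pixel's ray), 0 where there is no reading.
- optics.camera_model(name): a dict with "K" (3x3 intrinsics, pixels), "R" (3x3) and "t" (3): a world point X has camera coordinates R X + t. Camera axes: x right, y down, z forward; pixel columns grow to the right and rows downward; lengths in m; the calibration is good to about 2 mm. A picture is of the moment at which its call begins. camera_model takes no time and is no camera call.
A pose or a line that the arm cannot do raises r.PlanningError and nothing moves.
- r.finish_job(): hands the job in; it is judged then, once.
The state is a dict: "time_s": time; "joint_positions": joint angles; "dq": joint speeds; "tau": joint torques, N m; "eef_pos": TCP position; "eef_rot": TCP orientation; "contact_force": force on the tool from outside, world axes, zero at the start; "torque": the same for the moment, N m; "grip_width": finger opening in m; "grip_force": force on a finger pad.
Only numpy, scipy, OpenCV 4.12 (cv2) and the standard library are available. Lean on these libraries where they do the work, as an engineer would, in place of code of your own. Each camera call takes 0.05 s, during which the arm holds its last target. There are 200 camera calls.

## Task

The bench power box has been rewired and its wiring compartment is still open. Put the cover plate with the bow handle back over the opening and press it down until it clips in and lies level on the box's top all round; only then flip the box's big toggle away from you, past its centre, so that it snaps over to on. Leave the other things on the table where they are.

Things in the scene. Friction and masses are not known exactly. Their poses are not given: they have to be found in the camera images.
- power_box: Grey steel bench power box, 190 (x) x 264 (y) x 75 mm high, too heavy to shift. Origin: centre of its underside, on the table. x runs from its front (three covered sockets) to its back, y to its left, z up. Its aluminium top (z = 75 mm) has the open wiring compartment on the left half and the toggle on the right half, 132 mm apart. A lifting handle sticks out 23 mm from its right end.
- opening (a point): Centre of the compartment's opening, in the plane of the box's top, 75 mm above the table; axes as the box. Opening 122 (x) x 78 (y) mm; the terminals below stay 43 mm under the top. A sprung plunger in the middle of each short end (x = -61, +61 mm), just under the top, sticks 6.5 mm into the opening.
- cover: Loose cover plate, about 0.24 kg: aluminium plate 140 (x) x 94 (y) x 4 mm with a black bow handle on top and two steel clip tongues below, on which it stands. Origin: its centre, at the tongues' feet; plate underside at z = 21.5 mm, top at 25.5 mm. x along its length and handle, z up. Fits either way round.
- cover_grip (a point): Middle of the cover's handle bar, 28 mm above the plate's underside; axes as the cover. The bar runs along x, 92 mm long, 11 mm wide (y), 12 mm high, with 18 mm free between it and the plate and a foot post 40 mm to each side of the middle. When the cover is home this point is 28 mm above opening.
- cover_seat (a point): Centre of the plate's underside; axes as the cover. Meets opening when home. The tongues end in smooth round beads across x = -54.5 and +54.5 mm (outermost 58 mm), 72 mm long in y: 3 mm play each way in the opening. Laid in, the plate stays 7 to 15 mm proud on the plungers, perhaps tilted; 6 to 15 N down on the handle snaps it home, overlapping the opening by 8 to 9 mm.
- toggle (a joint): Angle of the toggle, rad: 0 = off (leans 0.45 rad to the front of the box, towards the robot), 0.45 = upright, 0.9 = on (leans 0.45 rad to the back of the box). A spring drives it away from upright to the nearer end; 3 to 4 N at the tip, along the box's +x, start it moving.
- toggle_pivot (a point): The toggle's pivot, 9 mm under the box's top (66 mm above the table); axes as the box. The toggle swings about the box's y axis here.
- toggle_tip (a point): Top end of the toggle, a black round bat reaching 79 mm from the pivot; 10 mm thick at the root, 16 mm near the tip. Leaning, its tip is 137 mm above the table and 34 mm in front of or behind the pivot. z points along the bat. A low steel hoop, 18 mm above the box's top, runs along each side, 23 mm to the left and right.
- tape_roll: Roll of masking tape lying flat, 104 mm across, 25 mm high; bystander. Origin: centre of its underside.
- screwdriver: Screwdriver with a thick red and black handle, 219 mm long, 28 mm high; bystander. Origin: centre of its underside.
- battery: Black and yellow tool battery, 68 x 114 x 58 mm; bystander. Origin: centre of its underside.
- plier_tool: Pliers with red handles, 170 mm long, 12 mm high; bystander. Origin: centre of its underside.
- carton: Small green carton of screws, 51 x 71 x 46 mm; bystander. Origin: centre of its underside.

How it is judged:
By the outcome, as a careful person would: the job done as asked, in the order asked, and still so for the second after the job is handed in, with the robot touching nothing.
It also fails if it takes over 45 s, if anything falls off the work surface, if the arm or the gripper's body presses on something with over 40 N, if the wrist force passes 120 N, or if a joint passes its speed limit or range.

## Working session

There is one attempt and no reset: what is moved stays moved. The work goes in short steps, each a Python script; the robot and the scene stay as the last script left them, time stands still between calls to the robot, and variables do not carry over. Pictures are saved under pics/ and viewed, at most 10 in all, crops included, and the job is handed in when it is done.

```bash
mkdir -p pics
python3 - <<'E'
from workcell import r, optics
import cv2, numpy as np
for n in("scene","top"):
    im,d=optics.get_image(n); cv2.imwrite(f"pics/{n}0.png",im[:,:,::-1]); np.savez(f"/tmp/{n}0.npz",im=im,d=d)
    m=optics.camera_model(n); print(n,m, -m["R"].T@m["t"], (d>0).mean())
E
```

```text
scene {'K': array([[467.70948117,   0.        , 275.30691788],
       [  0.        , 467.70948117, 202.6214269 ],
       [  0.        ,   0.        ,   1.        ]]), 'R': array([[-0.54734884, -0.83674103, -0.01654348],
       [-0.51066616,  0.34957946, -0.78550256],
       [ 0.66304549, -0.42149572, -0.61863724]]), 't': array([0.27763699, 0.36958766, 1.00634381])} [-0.32655153  0.52727962  0.9174669 ] 0.9735034013605443
top {'K': array([[520.37606502,   0.        , 276.15301682],
       [  0.        , 520.37606502, 204.5923933 ],
       [  0.        ,   0.        ,   1.        ]]), 'R': array([[-4.36558491e-03, -9.99990180e-01,  7.62277004e-04],
       [-9.97765427e-01,  4.30504679e-03, -6.66754783e-02],
       [ 6.66715420e-02, -1.05165110e-03, -9.97774423e-01]]), 't': array([-0.03293774,  0.57315382,  1.28475549])} [ 0.48607264 -0.03405375  1.32013658] 0.9959821428571428
```

View pics/scene0.png

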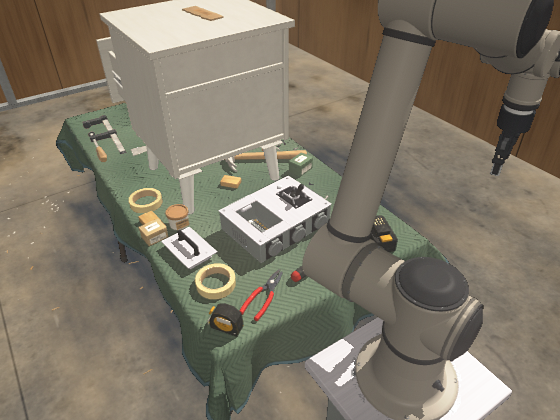

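View pics/top0.png

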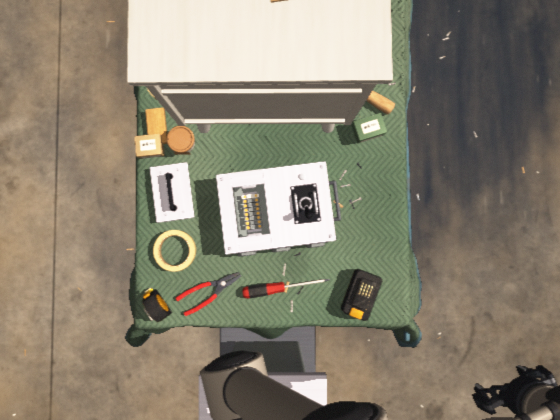

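Top view: the cover is at about (172,193) with its handle along the image vertical. The box is centred at about (278,208), with the opening at (250,210) and the toggle at (306,203). Scene view: the cover is at (188,247) and the opening at (262,215). Next I'll measure with depth from both views.

```bash
cat > h.py <<'E'
import numpy as np, cv2
from workcell import r, optics, command_gripper
def cloud(n,d):
    m=optics.camera_model(n); v,u=np.indices(d.shape)
    P=np.stack([(u-m["K"][0,2])/m["K"][0,0]*d,(v-m["K"][1,2])/m["K"][1,1]*d,d],-1)
    P=(P-m["t"])@m["R"]; P[d==0]=np.nan; return P
def rect(P):
    (c,s,a)=cv2.minAreaRect((P[:,:2]*1000).astype(np.float32)); return np.round(c,1),np.round(s,1),round(a,2)
E
python3 - <<'E'
from h import *
for n in("top","scene"):
    z=np.load(f"/tmp/{n}0.npz"); im=z["im"].astype(int); P=cloud(n,z["d"]); X,Y,Z=P[...,0],P[...,1],P[...,2]
    def comp(m,near):
        k,l,s,c=cv2.connectedComponentsWithStats(m.astype(np.uint8)); 
        i=min((i for i in range(1,k) if s[i,4]>15),key=lambda i:np.hypot(*(np.median(P[l==i][:,:2],0)-near)),default=None); return l==i
    print(n,"table z",np.nanmedian(Z[(X>.35)&(X<.45)&(Y>0)&(Y<.2)]))
    w=im.min(-1)>110
    bt=comp((Z>.066)&(Z<.084)&(X<.7)&(X>.3)&w,(.48,-.03)); print("boxtop",rect(P[bt]),np.median(Z[bt]),bt.sum())
    op=(Z<.06)&(Z>.0)&cv2.fillConvexPoly(np.zeros(Z.shape,np.uint8),cv2.convexHull(np.argwhere(bt)[:,::-1].astype(np.int32)),1).astype(bool)
    op=comp(op,(.47,.03)); print("open",rect(P[op]),np.median(Z[op]),op.sum())
    cp=comp((Z>.017)&(Z<.035)&w&(X<.7),(.51,.22)); print("plate",rect(P[cp]),np.median(Z[cp]),cp.sum())
    hb=(Z>.037)&(Z<.07)&(abs(X-.51)<.1)&(abs(Y-.22)<.08)&(im.max(-1)<90); hb=comp(hb,(.51,.22));print("bar",rect(P[hb]),np.percentile(Z[hb],[10,50,90]),hb.sum())
    tg=(Z>.095)&(Z<.16)&(X<.6)&(X>.4)&(Y<.0)&(Y>-.17);print("toggle",P[tg].mean(0) if tg.any() else 0,P[tg].max(0),P[tg].min(0),tg.sum())
    cab=(Z>.2)&(Z<1)&(abs(Y)<.3)&(X>.4); print("cab minx",[ (zz,np.nanmin(X[cab&(abs(Z-zz)<.03)],initial=9)) for zz in (.22,.3,.4,.5,.6,.7)])
E
```

```text
top table z 9.935838345047913e-05
boxtop (array([559.5, -35. ]), array([200.9, 266.4]), 6.72) 0.07444921580894248 6401
open (array([454.2,  13.4]), array([25.2,  7.3]), 88.66) 0.046859714374071534 26
plate (array([460.9, 217.9]), array([101.8,  99.3]), 89.39) 0.023892296806599066 613
bar (array([585. , 222.9]), array([49.5, 10.5]), 10.55) [0.04982406 0.05471953 0.05775599] 81
toggle [ 0.54956899 -0.10802292  0.12301362] [ 0.59280606 -0.07997734  0.14205035] [ 0.53435204 -0.13161355  0.095043  ] 74
cab minx [(0.22, np.float64(0.7436499901854785)), (0.3, np.float64(0.7436121826471772)), (0.4, np.float64(0.7435869808237173)), (0.5, np.float64(0.7307205916735503)), (0.6, np.float64(9.0)), (0.7, np.float64(9.0))]
scene table z 0.00025533589338117045
boxtop (array([560.7, -36. ]), array([195.6, 271.4]), 6.88) 0.07543011710063408 2834
open (array([572.8,  16.6]), array([120.2,  66.8]), 7.34) 0.03177766567163949 600
plate (array([458. , 217.9]), array([100.8, 101.3]), 68.08) 0.02484600442056005 448
bar (array([582.3, 223.9]), array([53.2,  9.4]), 9.57) [0.04440316 0.05447445 0.05679477] 67
toggle [ 0.54235055 -0.107561    0.11999318] [ 0.57904593 -0.0821504   0.14044891] [ 0.52845703 -0.13037456  0.09535873] 57
cab minx [(0.22, np.float64(0.7363393823307823)), (0.3, np.float64(0.7369796334341508)), (0.4, np.float64(0.7366061054850304)), (0.5, np.float64(0.7247429898458471)), (0.6, np.float64(9.0)), (0.7, np.float64(9.0))]
```

Run:
```python
from h import *
a=np.load("/tmp/top0.npz")["im"][140:275,140:345,::-1]
cv2.imwrite("pics/crop1.png",cv2.resize(a,None,fx=3.9,fy=3.9,interpolation=cv2.INTER_CUBIC))
```

```text
(no output)
```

View pics/crop1.png

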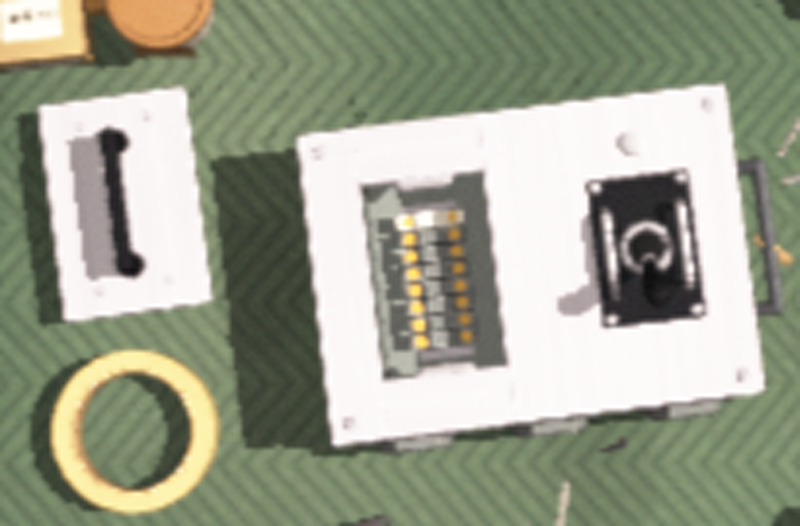

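The crop shows the plate (corners about (40,105), (185,90), (212,300), (65,320)), the box top, the opening and the toggle clearly. The toggle leans toward the robot. Next I'll fit rectangles at subpixel level on the right planes, from both views.

```bash
cat >> h.py <<'E'
S=4
def cast(n,uv,z):
    m=optics.camera_model(n); uv=(np.asarray(uv,float)+.5)/S-.5
    d=np.c_[(uv-m["K"][:2,2])/m["K"][0,0],np.ones(len(uv))]@m["R"]; c=-m["R"].T@m["t"]
    return c+d*((z-c[2])/d[:,2])[:,None]
def pix(n,p):
    m=optics.camera_model(n); q=m["K"]@(m["R"]@np.asarray(p)+m["t"]); return (q[:2]/q[2]+.5)*S-.5
def up(im): return cv2.resize(im,None,fx=S,fy=S,interpolation=cv2.INTER_CUBIC)
def quad(n,mask,near,z,outer=True,amin=300):
    cs,_=cv2.findContours(mask.astype(np.uint8),cv2.RETR_CCOMP,cv2.CHAIN_APPROX_NONE)
    cs=[c for c in cs if cv2.contourArea(c)>amin*S]
    p=pix(n,near); c=min(cs,key=lambda c:abs(cv2.pointPolygonTest(c,(float(p[0]),float(p[1])),True)) if cv2.pointPolygonTest(c,(float(p[0]),float(p[1])),True)<0 else -1e-9*0-1+cv2.contourArea(c)*1e-9)
    P=cast(n,c[:,0],z); return rect(P)
E
python3 - <<'E'
from h import *
for n in("top","scene"):
    im=up(np.load(f"/tmp/{n}0.npz")["im"]); R=im[...,0].astype(int); mn=im.min(-1).astype(int)
    for t in (130,160):
        w=mn>t
        print(n,t,"plate",quad(n,w,(.5,.245,.0255),.0255),"box",quad(n,w,(.6,-.03,.075),.075))
    print("opening",[quad(n,cv2.morphologyEx((mn<t).astype(np.uint8),cv2.MORPH_CLOSE,np.ones((25,25)))
        ,(.55,.03,.075),.075) for t in(150,170,190)])
    print("bar",[quad(n,im.max(-1)<t,(.535,.223,.0555),.0555,amin=100) for t in(60,90)])
    print("hoopbase",[quad(n,mn<t,(.55,-.08,.075),.077,amin=100) for t in(90,120)])
E
```

```text
top 130 plate (array([460.3, 218.5]), array([101.9, 101.2]), 63.57) box (array([559.5, -34.2]), array([204.1, 271.3]), 6.57)
top 160 plate (array([460.4, 219.1]), array([98.4, 98.1]), 60.36) box (array([563.1, -33.9]), array([195.4, 268.6]), 6.86)
opening [(array([556.4,  25.7]), array([120.1,  76.3]), 6.79), (array([556.5,  25.7]), array([121. ,  77.4]), 6.8), (array([556.4,  25.6]), array([122. ,  78.4]), 6.85)]
bar [(array([603.6, 222. ]), array([91.1, 14.1]), 8.02), (array([603.7, 222. ]), array([92.5, 16.2]), 8.07)]
hoopbase [(array([ 571.5, -104.1]), array([89.2, 61.5]), 6.86), (array([ 571.5, -103.9]), array([90.6, 63.6]), 6.94)]
scene 130 plate (array([458.1, 217.2]), array([102.1, 103.8]), 71.12) box (array([562.7, -44.2]), array([198.3, 287.2]), 6.78)
scene 160 plate (array([457.2, 218.2]), array([99.6, 98.4]), 59.68) box (array([562.6, -43.9]), array([196.5, 284.6]), 6.72)
opening [(array([554.1,  24.4]), array([120.4,  77. ]), 6.97), (array([554.3,  24.4]), array([121.8,  77.9]), 6.74), (array([554.8,  24.3]), array([124.5,  79.1]), 6.98)]
bar [(array([586.5, 233. ]), array([116.4,  23.5]), 6.06), (array([613.6, 238.2]), array([169.9,  38.4]), 14.77)]
hoopbase [(array([ 570.7, -120.8]), array([90.9, 93.5]), 6.3), (array([1257.7, -343.4]), array([3630.3, 2785.8]), 53.22)]
```

```bash
cat >> h.py <<'E'
from scipy.spatial.transform import Rotation as Ro
def down(yaw,flip=False): # tool z down, tool y along +-(cover y)
    return (Ro.from_euler("z",yaw+(np.pi if flip else 0))*Ro.from_euler("x",np.pi)).as_quat()
def st(k=("time_s","eef_pos","contact_force","torque","grip_width","grip_force")):
    s=r.read_state(); print({a:np.round(s[a],4).tolist() for a in k})
E
python3 - <<'E'
from h import *
for n in("top","scene"):
    im=up(np.load(f"/tmp/{n}0.npz")["im"]); mn=im.min(-1)
    for z in(.0255,.0355): print(n,z,[quad(n,mn>t,(.6,.193,.0255),z) for t in(130,160)])
    P=cloud(n,np.load(f"/tmp/{n}0.npz")["d"]); m=(abs(P[...,0]-.6)<.06)&(abs(P[...,1]-.222)<.04);Z=P[...,2][m]
    print("plate z",np.median(Z),"bar top z",np.percentile(Z,[97,99]))
    b=P[m&(P[...,2]>.05)]; print("bar pts",len(b),rect(b), b.mean(0))
s=r.read_state(); print(Ro.from_quat(s["eef_rot"]).as_matrix().round(2))
for f in(0,1): print(r.solve_ik([.604,.222,.15],down(np.radians(8.05),f)), r.solve_ik([.555,.025,.15],down(np.radians(6.8),f)))
E
```

```text
top 0.0255 [(array([605.4, 225.1]), array([144.8,  98.8]), 7.39), (array([605.7, 225.1]), array([142. ,  96.9]), 7.8)]
top 0.0355 [(array([604.5, 223.1]), array([143.6,  98. ]), 7.39), (array([604.7, 223.1]), array([140.9,  96.2]), 7.8)]
plate z 0.025311982565387595 bar top z [0.05607106 0.05793717]
bar pts 159 (array([605.3, 224.8]), array([89.4, 11.3]), 8.1) [0.60517536 0.22458677 0.05481272]
scene 0.0255 [(array([601.3, 223.3]), array([152.1,  97.7]), 8.05), (array([601.2, 223.6]), array([148.7,  95.4]), 7.75)]
scene 0.0355 [(array([590.9, 226.7]), array([150.4,  96.6]), 8.05), (array([590.8, 227. ]), array([147. ,  94.4]), 7.75)]
plate z 0.02593085689503285 bar top z [0.05625043 0.05750671]
bar pts 106 (array([601.2, 224.2]), array([90.5, 13.2]), 7.62) [0.59938563 0.22483583 0.05490172]
[[ 0.92  0.38 -0.  ]
 [ 0.38 -0.92  0.  ]
 [ 0.   -0.   -1.  ]]
[ 2.33217622e-01  6.48645552e-01  1.31354413e+00 -4.44089210e-16
  1.17940298e+00  1.66351494e+00] [-9.29407676e-02  5.01645402e-01  1.58674737e+00 -4.44089210e-16
  1.05319988e+00  1.35917317e+00]
[ 0.23321762  0.64864555  1.31354413  0.          1.17940298 -1.47807771] [-0.09294077  0.5016454   1.58674737  0.          1.05319988 -1.78241948]
```

Run:
```python
from h import *
q=down(np.radians(7.9)); command_gripper(.045,80)
r.reach([.604,.2243,.16],q); r.move_straight([.604,.2243,.085],q,speed=.12)
print(r.move_straight([.604,.2243,.0565],q,speed=.05,max_force=8)); st()
command_gripper(0.0,80); st()
r.move_straight([.604,.2243,.0665],speed=.05); st()
r.move_straight([.604,.2243,.165],speed=.15); st()
```

```text
False
{'time_s': 4.95, 'eef_pos': [0.6041, 0.2243, 0.0565], 'contact_force': [0.5106, -0.225, -0.0534], 'torque': [-0.0012, 0.0238, -0.0034], 'grip_width': 0.045, 'grip_force': 0.0}
{'time_s': 5.3583, 'eef_pos': [0.6042, 0.2244, 0.0569], 'contact_force': [0.1988, -0.5333, 1.8153], 'torque': [-0.0342, 0.0449, 0.0399], 'grip_width': 0.0093, 'grip_force': 78.0143}
{'time_s': 5.7083, 'eef_pos': [0.6041, 0.2243, 0.0668], 'contact_force': [0.1719, 0.2946, -1.614], 'torque': [0.0155, -0.0044, 0.032], 'grip_width': 0.0094, 'grip_force': 77.9519}
{'time_s': 6.5167, 'eef_pos': [0.6034, 0.2241, 0.1639], 'contact_force': [0.3067, -0.4765, -2.5699], 'torque': [-0.0013, 0.0208, 0.0033], 'grip_width': 0.0094, 'grip_force': 77.9513}
```

Run:
```python
from h import *
q=down(np.radians(6.8))
r.move_straight([.5553,.025,.175],q,speed=.15); r.move_straight([.5553,.025,.145],speed=.1); r.hold(.2); st()
o=[]
for n in("scene","top"):
    im,d=optics.get_image(n); np.savez(f"/tmp/{n}1.npz",im=im,d=d)
    p=[int(v/S) for v in pix(n,(.555,.0,.09))]
    o.append(cv2.resize(im[p[1]-65:p[1]+65,p[0]-65:p[0]+65,::-1],(400,400),interpolation=cv2.INTER_CUBIC)); print(n,p)
    u=up(im).min(-1); 
    print([quad(n,u>t,(.555,.06,.1125),.1125) for t in(130,160)])
cv2.imwrite("pics/hover.png",np.hstack(o))
```

```text
{'time_s': 8.6833, 'eef_pos': [0.5558, 0.025, 0.1457], 'contact_force': [0.1339, 0.1424, -1.3373], 'torque': [-0.0174, -0.0136, -0.0157], 'grip_width': 0.0091, 'grip_force': 77.9519}
scene [265, 208]
[(array([526.3,  31.8]), array([207.9, 176.1]), 7.05), (array([593.9,  74.9]), array([ 61.5, 104.2]), 5.17)]
top [261, 210]
[(array([586.8,  50.6]), array([115. ,  90.4]), 84.32), (array([588.2,  50.4]), array([112.3,  60.5]), 83.75)]
```

View pics/hover.png

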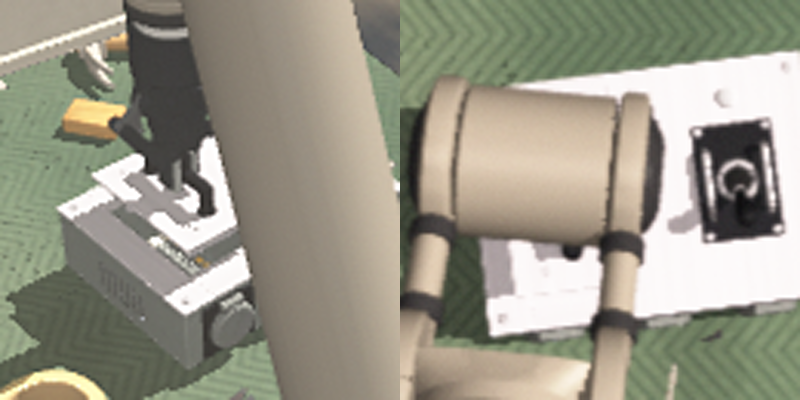

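The left half shows the plate held above the opening, with its left edge from about (93,176) to (183,250) visible. The right half shows the top view blocked by the arm. I'll check the visible left corners numerically in the box frame.

Run:
```python
from h import *
z=np.load("/tmp/scene1.npz"); P=cloud("scene",z["d"]); w=z["im"].min(-1)>110
m=(P[...,2]>.104)&(P[...,2]<.125)&(abs(P[...,0]-.555)<.09)&(abs(P[...,1]-.03)<.08)&w
print(m.sum(),np.median(P[...,2][m])); 
a=np.radians(6.8);B=np.array([[np.cos(a),np.sin(a)],[-np.sin(a),np.cos(a)]])
# subpixel mask edges, cast onto plate-top plane
zt=np.median(P[...,2][m]); M=cv2.resize(m.astype(np.float32),None,fx=S,fy=S,interpolation=cv2.INTER_LINEAR)>.5
vu=np.argwhere(M)[:,::-1]; Q=(cast("scene",vu,zt)[:,:2]-[.5543,.0244])@B.T*1000
print("rel to scene-measured opening",np.percentile(Q,[.3,2,98,99.7],axis=0).round(1).tolist())
# y edge vs x : yaw
xs=np.arange(-60,50,10); e=[(x,np.percentile(Q[abs(Q[:,0]-x)<5][:,1],99)) for x in xs if (abs(Q[:,0]-x)<5).sum()>10]; print(np.round(e,1).tolist())
p=[cast("scene",[[ (200+u/3.077)*S,(143+v/3.077)*S]],zt)[0,:2] for u,v in((93,176),(183,250))]
print("corners",((np.array(p)-[.5543,.0244])@B.T*1000).round(1))
```

```text
681 0.11475929913300781
rel to scene-measured opening [[-71.5, -45.9], [-68.9, -41.6], [66.5, 47.2], [69.7, 48.5]]
[[-60.0, 47.9], [-50.0, 47.8], [-40.0, 47.7], [-30.0, 48.0], [-20.0, 47.0], [-10.0, 48.0], [0.0, 47.1], [10.0, 48.2], [20.0, 47.4], [30.0, 48.0], [40.0, 47.8]]
corners [[ 68.1  46.5]
 [-66.6  48.7]]
```

The plate is centred within about 1 mm with its yaw parallel to the box. I'll lower it and press.

Run:
```python
from h import *
x,y=.5553,.025
print("A",r.move_straight([x,y,.1265],speed=.06,max_force=5)); st()
if r.read_state()["eef_pos"][2]<.129:
    print("B",r.move_straight([x,y,.1085],speed=.03,max_force=25)); st()
    r.hold(.2); st()
```

```text
A True
{'time_s': 9.175, 'eef_pos': [0.5546, 0.025, 0.1247], 'contact_force': [0.0909, -1.021, 3.7226], 'torque': [-0.047, -0.0876, -0.0083], 'grip_width': 0.0094, 'grip_force': 78.7951}
B True
{'time_s': 9.6583, 'eef_pos': [0.5545, 0.0251, 0.1104], 'contact_force': [-1.7288, 0.1716, 4.7281], 'torque': [-0.0513, 0.0435, 0.0468], 'grip_width': 0.0098, 'grip_force': 79.3425}
{'time_s': 9.8583, 'eef_pos': [0.5545, 0.0251, 0.1104], 'contact_force': [-1.48, 0.515, 4.9505], 'torque': [-0.0538, 0.0068, 0.0033], 'grip_width': 0.0091, 'grip_force': 79.3405}
```

Run:
```python
from h import *
print(r.move_straight([.5545,.0251,.1095],speed=.03,max_force=20)); st(("eef_pos","contact_force"))
command_gripper(.04); r.move_straight([.5545,.0251,.2],speed=.15)
r.reach([.40,-.13,.25],down(np.radians(6.8)));st()
o=[]
for n in("scene","top"):
    im,d=optics.get_image(n); np.savez(f"/tmp/{n}2.npz",im=im,d=d)
    p=[int(v/S) for v in pix(n,(.555,.0,.09))]
    o.append(cv2.resize(im[p[1]-65:p[1]+65,p[0]-65:p[0]+65,::-1],(400,400),interpolation=cv2.INTER_CUBIC))
    P=cloud(n,d); w=im.min(-1)>110
    a=np.radians(6.8);B=np.array([[np.cos(a),np.sin(a)],[-np.sin(a),np.cos(a)]]); L=(P[...,:2]-[.555,.025])@B.T
    for sx in(-1,1):
        for sy in(-1,1):
            m=w&(sx*L[...,0]>45)&(sx*L[...,0]<68)&(sy*L[...,1]>.02)&(sy*L[...,1]<.045) if 0 else w&(sx*L[...,0]>.04)&(sx*L[...,0]<.067)&(sy*L[...,1]>.018)&(sy*L[...,1]<.044)
            print(n,sx,sy,m.sum(),np.median(P[...,2][m]).round(4) if m.any() else "")
    m=w&(abs(L[...,0]+.082)<.006)&(abs(L[...,1])<.06); print("box top",m.sum(),np.median(P[...,2][m]))
    tg=(P[...,2]>.12)&(P[...,2]<.15)&(abs(P[...,0]-.55)<.06)&(abs(P[...,1]+.105)<.04); print("tip",tg.sum(),P[tg].mean(0),rect(P[tg]) if tg.any() else 0)
cv2.imwrite("pics/placed.png",np.hstack(o))
```

```text
False
{'eef_pos': [0.5545, 0.0251, 0.1104], 'contact_force': [-4.1699, 0.8929, 11.417]}
{'time_s': 12.1583, 'eef_pos': [0.4006, -0.1297, 0.2497], 'contact_force': [0.1138, -0.8318, -0.8234], 'torque': [0.0071, -0.0324, 0.0207], 'grip_width': 0.0399, 'grip_force': 0.0}
scene -1 -1 90 0.078
scene -1 1 64 0.0797
scene 1 -1 32 0.0794
scene 1 1 56 0.0797
box top 183 0.07431919436472584
tip 0 [nan nan nan] 0
top -1 -1 123 0.0784
top -1 1 123 0.0783
top 1 -1 119 0.0784
top 1 1 125 0.0779
box top 251 0.07431543038852632
tip 49 [ 0.54357092 -0.10861384  0.13183834] (array([ 544.2, -108.9]), array([19.8, 14.7]), 12.6)<stdin>:17: RuntimeWarning: Mean of empty slice.
  ret = um.true_divide(
```

View pics/placed.png

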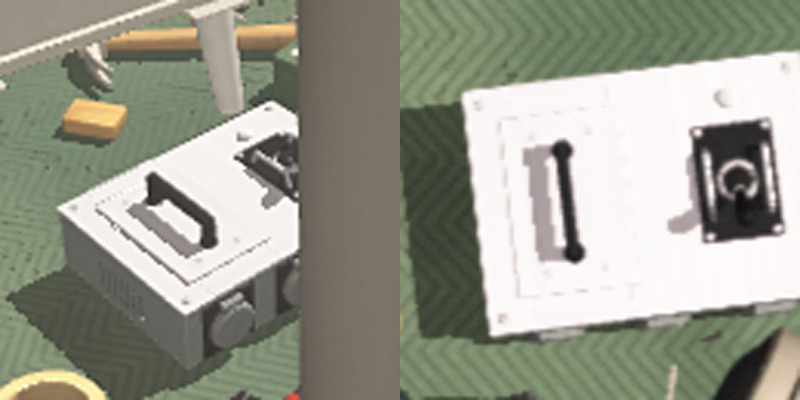

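The cover lies level: all corners read about 4 mm above the box top, and the handle is parallel to the box. The toggle is at about (740,195) in the picture and leans to the front, with its tip measured near (0.54,-0.109,0.137), as expected. Next I'll push it over.

Run:
```python
from h import *
a=np.radians(6.8); pv=np.array([.571,-.106]); ux=np.array([np.cos(a),np.sin(a)]); q=down(a)
P=lambda d,z:[*(pv+d*ux),z]
command_gripper(0.0,40); r.reach(P(-.085,.2),q); r.move_straight(P(-.085,.137),q)
print(r.move_straight(P(-.002,.137),speed=.06,max_force=25)); st()
r.move_straight(P(-.085,.137),speed=.15); r.move_straight(P(-.085,.22),speed=.15); r.reach([.37,-.25,.28],q); r.hold(.3); st()
o=[]
for n in("scene","top"):
    im,d=optics.get_image(n); p=[int(v/S) for v in pix(n,(.555,-.03,.09))]
    o.append(cv2.resize(im[p[1]-65:p[1]+65,p[0]-65:p[0]+65,::-1],(400,400),interpolation=cv2.INTER_CUBIC))
    C=cloud(n,d); tg=(C[...,2]>.12)&(C[...,2]<.15)&(abs(C[...,0]-.57)<.07)&(abs(C[...,1]+.105)<.04); print(n,tg.sum(),np.median(C[tg],0) if tg.any() else "")
    L=(C[...,:2]-[.555,.025])@np.array([[ux[0],ux[1]],[-ux[1],ux[0]]]).T
    for sx in(-1,1):
        m=(im.min(-1)>110)&(abs(sx*L[...,0]-.053)<.013)&(abs(abs(L[...,1])-.031)<.013); print(sx,np.median(C[...,2][m]))
cv2.imwrite("pics/tog.png",np.hstack(o))
```

```text
False
{'time_s': 15.3083, 'eef_pos': [0.5688, -0.1063, 0.137], 'contact_force': [-0.1212, 0.6614, 0.2649], 'torque': [0.0004, 0.0408, -0.0018], 'grip_width': 0.0001, 'grip_force': 0.0}
{'time_s': 17.7833, 'eef_pos': [0.3705, -0.2493, 0.2796], 'contact_force': [-0.2799, 0.5102, 0.5217], 'torque': [-0.0508, 0.0072, -0.0017], 'grip_width': 0.0003, 'grip_force': 0.0}
scene 37 [ 0.59464877 -0.10204389  0.12855057]
-1 0.07901762646511062
1 0.07959187184046054
top 53 [ 0.60042463 -0.10156993  0.13202102]
-1 0.07856697586585784
1 0.07864093950006187
```

View pics/tog.png

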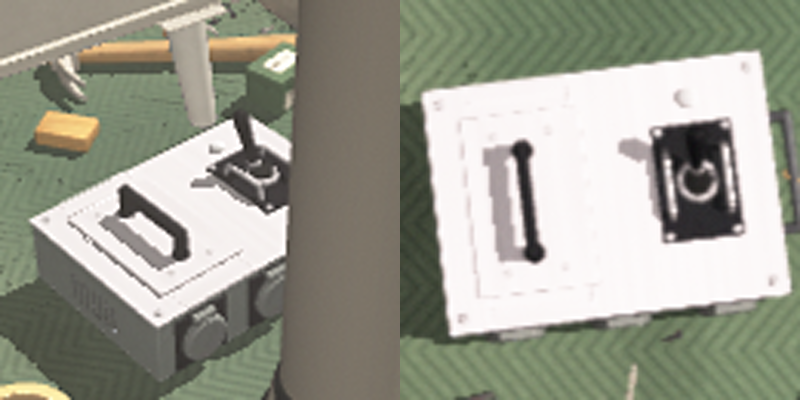

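In both views the toggle now leans to the back (tip near (245,120) in the left half, (695,140) in the right), and the cover is still level.

```bash
python3 -c "
from h import *
print(r.finish_job())"
```

```text
the job is handed in; nothing more can be done
None
```

The cover is clipped in and level on the box's top, the toggle was then flipped and stays at on, and the job was handed in at about 18 s with the arm clear.

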